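# Loosen the scanner stand's locking collar by two full turns

### The job

The scanner stand is clamped by its big knurled locking collar. Push a fingertip along the collar's rim to loosen it, anticlockwise seen from above, by two full turns, so that the small raised bar on its top ends up pointing where it points now. Lift nothing, and leave the small thumbscrew alone and the mug, the tray and the pliers where they are.

Things in the scene. Friction and masses are not known exactly. Their poses are not given: they have to be found in the camera images.
- stand: scanner stand, fixed to the counter and immovable: a grey steel plate 8 mm thick; its origin is on the counter surface, on the collar's axis. A disc of 75 mm radius lies round the origin; a 90 mm wide strip runs from it along the stand's +x to x = 235 mm, carrying the thumbscrew at x = 122 mm and, at x = 152 to 228 mm, the silver cradle with a grey scanner standing in it (98 mm high over the counter). The collar is at the origin.
- collar_center (a point): centre of the collar's top face, on its upright axis, 38 mm above the counter. The collar is a dark steel ring with 30 upright rounded ribs (each 5 mm wide, standing 2.5 mm proud) round its rim, 100 mm across over the ribs; its rim runs from 10 to 38 mm above the counter, 2 mm clear of the plate. The steel post end, 18 mm in radius, stands in its middle up to 44 mm above the counter.
- index_bar (a point): the raised steel bar on the collar's top face, 24 mm long radially, 7 mm wide, 4 mm high; the point is on the bar's top, 38 mm from the collar's axis, 42 mm above the counter, and turns with the collar
- collar (a joint): angle of the collar in rad, counted on through whole turns: 0 is tight against its stop, growing anticlockwise seen from above (loosening), 6.283 a turn. It stands somewhere between 0 and 2 at the start and could be turned as far as 24. Friction holds it where it is left: about 0.06 N m, so 1.2 N along the rim turns it, and it does not coast.
- thumbscrew_center (a point): top of the small knurled steel thumbscrew (28 mm across, from 8 to 26 mm above the counter) between collar and cradle; not to be turned
- thumbscrew (a joint): angle of the thumbscrew in rad, 0 at the start; to be left alone
- mug: black ceramic mug of markers, 82 mm across, 95 mm high (140 mm with markers), handle to its own +y; origin at the centre of its underside; stands loose on the counter beside the stand; leave alone
- tray: blue plastic sorting tray, 200 x 140 x 50 mm along its x, y, z; origin at the centre of its underside; loose on the counter on the other side; leave alone
- pliers: steel pliers lying flat, about 170 mm long along their x, 60 mm wide, 14 mm high; origin underneath near the middle; loose on the counter on the near side of the stand; leave alone

How it is judged (in metres and radians):
At the end, for the whole second after the job is handed in: The collar has gone two full turns anticlockwise from where it began (not one, not three), its index bar is within 20 mm (about 30 degrees) of where it started, the collar is at rest, the thumbscrew is unturned (within 0.25 rad), and mug, tray and pliers are within 20 mm of where they stood (value of joint collar between 11.5 and 15.6 rad and distance of each of index_bar, mug, tray, pliers from where it was at the start of the episode below 0.02 m and velocity of joint collar between -0.05 and 0.05 rad/s and value of joint thumbscrew between -0.25 and 0.25 rad); the robot touches nothing.
It fails at once if mug, tray or pliers lifted, carried or shoved (more than 30 mm) (distance of any of mug, tray, pliers from where it was at the start of the episode above 0.03 m).
It fails at once if mug tipped (angle between mug's own z axis and vertical above 0.35 rad).
It fails at once if thumbscrew turned (value of joint thumbscrew above 0.35 rad or value of joint thumbscrew below -0.35 rad).
It also fails if it takes over 58 s, if anything falls off the work surface, if the arm or the gripper's body presses on something with over 40 N, if the wrist force passes 120 N, or if a joint passes its speed limit or range.

### The arm

A 6-joint arm with a two-finger parallel gripper is mounted at the origin on the work surface. World frame = base frame: x ahead of the robot, y to its left, z up, the work surface at z = 0. Lengths are in mm, angles in rad, forces in N, time in s.
With the tool pointing down it reaches from about 350 to 975 mm from the base axis. Payload 17.4 kg.
Tool frame: the origin (TCP) lies at the centre of the arm's flange, where the gripper is bolted on; the fingertips stand 173 mm ahead of it and the grasp point (between the pads) lies 155 mm ahead of it (ctrl.tip_reach is the z of the fingertips in the tool frame, in mm); z points along the fingers, y is the line along which they close (so a half turn about z gives the same grasp; the last joint's range is limited). The gripper opens to 85 mm and grips with 20 to 120 N. Pads are 22 mm wide; open, the fingers measure 114 mm over their backs; the gripper's body (76 mm by 85 mm) begins 54 mm behind the grasp point. The pads swing forward as they close: fully open they stand 13 mm farther back than shut.
Start: joints at [-1.309, 0.116, 1.442, -0, 1.584, -0.038], TCP at [199.338, -644.902, 404.703] pointing down, gripper open.
Joint ranges: [-2.83, 2.83], [-0.83, 2.19], [0.07, 2.5], [-1.14, 4.28], [0.01, 3], [-2.97, 2.97]. Speed limits (rad/s): [1.89, 1.89, 2.22, 3.14, 3.14, 3.14].

### API

Orientations are given as [roll, pitch, yaw] about the fixed x, y, z axes, in that order (R = Rz(yaw) Ry(pitch) Rx(roll)).
In Python, from plant import ctrl gives the robot as it stands.
- The arm moves only by the tool play_rows, never from a script. Its argument "targets" is a list that holds one entry, the list of rows, each a list of 4 numbers: the shift along the tool's x, y, z normalised to -1 to 1, where 1 is 100 mm, then the turn about the tool's z normalised to -1 to 1, where 1 is 0.5 rad. In form: [[[tx, ty, tz, spin], ...]]. A call has 1 to 10 rows; each row is the pose to reach, as a shift and turn from the pose commanded when the call began, along the tool's axes at that moment; what a row does not reach only later rows make up. A row lasts 1/12 s, in which the tool goes at most 41.7 mm and 7.16 degrees, less where a joint would pass 70% of its speed; a pose out of reach is approached as far as the arm can. A call with a number of a shift or a turn outside -1 to 1 is refused whole. A call with a gripper value outside its range is refused whole. "claw" is the finger opening in mm, from 0 to 85.4, set as the call begins (left out, the last holds). The fingers move at their own pace and stop on an object; "squeeze" is the grip in N (left out, the last holds). Time passes only in rows, so rows that repeat a pose let the fingers close. It gives the time, the measured TCP pose, the force, the opening and the grip force at its end, in the units of the state.
- ctrl.state(): the state, without advancing time (a new reading comes with each control period).
- ctrl.snapshot(name): name is "scene" or "side" or "wrist"; returns (picture, depth): 400x640x3 uint8, blue, green, red; 400x640 float32, mm along the optical axis (not along the pixel's ray), 0 where there is no reading.
- ctrl.camera_params(name): a dict with "vertical_fov" (degrees; the focal length in pixels is half the picture's height over the tangent of half this angle, whatever the lens; pixels are square), "cx", "cy" (the principal point, pixels), "cam_to_world" (4x4, takes a point from camera to world coordinates); the wrist camera has in their place "mount" (4x4, takes a point from camera to tool coordinates, whose origin is the TCP and whose axes are the flange's). Camera axes: x right, y down, z forward; pixel columns grow to the right and rows downward; lengths in mm; the calibration is good to about 2 mm. A picture is of the moment at which its call begins: read the wrist's pose just before it. camera_params takes no time and is no camera call.
- ctrl.close_job(): hands the job in; it is judged then, once.
Trained networks look in the newest picture that a camera, given by its name, has taken for a name from the list of things; names that differ only in an ending like _2 or _b are one class to them, and where a whole thing is asked for, a point or a joint stands for the part that bears it (a point fixed in the world has none). Each returns a list of dicts, best first, with "score" (0 to 1); they miss things now and then, are a little off and sometimes report something else, mostly with a low value. They report only what shows in the picture. A call takes as long as a camera call.
- ctrl.cut_out(camera, target): "region" (400x640 bool, what is visible of it) and "bbox" ([left, top, right, bottom] in pixels, round what is visible of it).
- ctrl.place_of(camera, target): "centre" ([column, row] in pixels: a listed point, or the origin of a listed thing).
The state is a dict: "time": time; "joint_pos": joint angles; "joint_vel": joint speeds; "effort": joint torques, N m; "tcp_pos": TCP position; "tcp_rot": TCP orientation; "wrist_force": force on the tool from outside, world axes, zero at the start; "ft_torque": the same for the moment, N m; "gripper_width": finger opening in mm; "finger_force": force on a finger pad.
Only numpy, scipy, OpenCV 4.12 (cv2) and the standard library are available. Lean on these libraries where they do the work, as an engineer would, in place of code of your own. Each camera call takes 0.05 s, during which the arm holds its last target. There are 200 camera calls.

## Working session

There is one attempt and no reset: what is moved stays moved. The work goes in short steps, Python scripts to look and compute and a tool call to move; the robot and the scene stay as the last step left them, time stands still between calls to the robot, and variables do not carry over. Pictures are saved under pics/ and viewed, at most 10 in all, crops included, and the job is handed in when it is done.

Besides the shell and the picture viewer there is one more tool, called after "Request:" as name(argument=value, ...), one argument or row to a line, values as JSON. play_rows: Moves the arm, as the interface text tells. Scaled input: -1 to 1 covers 100 mm each way for a shift and 0.5 rad each way for a turn. Its arguments: {"type":"object","properties":{"targets":{"type":"array"},"claw":{"type":"number"},"squeeze":{"type":"number"}},"required":["targets"]}

```bash
mkdir -p pics; ls; cat > h.py <<'E'
import numpy as np,cv2
from plant import ctrl
def K(n):
    p=ctrl.camera_params(n); f=200/np.tan(np.radians(p["vertical_fov"])/2); return p,f
def toworld(n,px,z):
    p,f=K(n); T=np.array(p["cam_to_world"]); d=T[:3,:3]@np.array([(px[0]-p["cx"])/f,(px[1]-p["cy"])/f,1]); o=T[:3,3]
    return o+d*(z-o[2])/d[2]
E
python3 - <<'E'
from h import *
s=ctrl.state();print({k:np.round(v,3) for k,v in s.items()})
ims=[]
for n in ("scene","side"):
    im,d=ctrl.snapshot(n); ims.append(im); cv2.imwrite(f"pics/{n}0.png",im)
    for t,z in (("collar_center",38),("index_bar",42),("thumbscrew_center",26),("mug",0),("tray",0),("pliers",0),("stand",0)):
        r=ctrl.place_of(n,t)
        for q in r[:2]: print(n,t,round(q["score"],2),np.round(q["centre"]),np.round(toworld(n,q["centre"],z)))
print(ctrl.state()["time"])
E
```

```text
pics
{'time': np.float64(0.0), 'joint_pos': array([-1.309,  0.116,  1.442,  0.   ,  1.584, -0.038]), 'joint_vel': array([ 0.002,  0.002, -0.   ,  0.001,  0.   , -0.001]), 'effort': array([ 2.0000e-03, -7.3198e+01, -6.3249e+01, -0.0000e+00,  6.0000e-03,
        0.0000e+00]), 'tcp_pos': array([ 199.35 , -644.901,  403.963]), 'tcp_rot': array([-3.14, -0.  ,  0.3 ]), 'wrist_force': array([0.078, 0.132, 0.832]), 'ft_torque': array([-0.025,  0.016, -0.024]), 'finger_force': np.float64(0.0), 'gripper_width': np.float64(85.276)}
scene collar_center 0.64 [336. 222.] [546.  82.  38.]
scene collar_center 0.36 [420. 309.] [639. 316.  38.]
scene index_bar 0.57 [332. 232.] [577.  91.  42.]
scene thumbscrew_center 0.7 [289. 255.] [664.  46.  26.]
scene mug 0.9 [276. 174.] [ 463. -144.    0.]
scene tray 0.6 [421. 309.] [614. 313.   0.]
scene pliers 0.67 [392. 205.] [401. 147.   0.]
scene stand 0.66 [332. 228.] [536.  69.   0.]
side collar_center 0.91 [305. 214.] [544.  82.  38.]
side index_bar 0.9 [290. 214.] [572. 104.  42.]
side tray 0.9 [229. 281.] [608. 311.   0.]
side pliers 0.8 [342. 268.] [400. 149.   0.]
side stand 0.69 [307. 224.] [538.  83.   0.]
0.8
```

View pics/scene0.png

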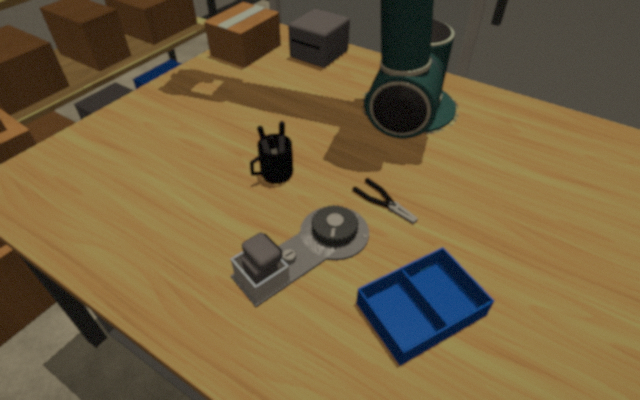

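View pics/side0.png

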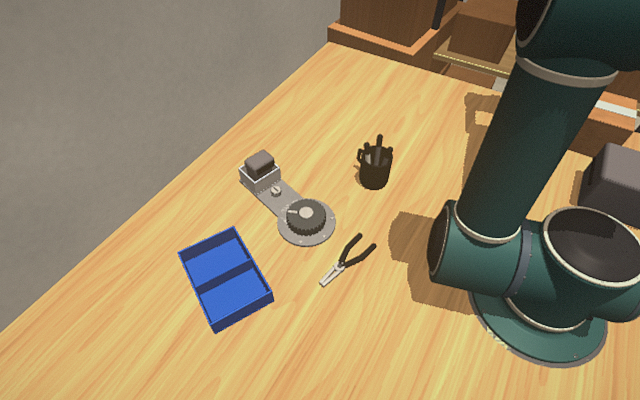

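Scene: the collar is at about (336,222), its bar points down-image, and the thumbscrew is at (289,255). Side: the bar points left from (305,214). The two cameras agree on the collar at about (545,82), so I'm moving there, above everything.

Request:
play_rows(
  targets=[
    [[0.3,-0.33,0,0],[0.6,-0.66,0,0],[0.91,-0.99,0,0],[0.91,-0.99,0,0]],
  ],
  claw=0,
)

```text
time: 1.13
tcp_pos: [258.6, -519.7, 405.2]
tcp_rot: [3.141, -0.001, 0.302]
wrist_force: [-0.5, 0.7, 1.4]
gripper_width: 39.2
finger_force: 0.0
```

Request:
play_rows(
  targets=[
    [[0.3,-0.33,0,0],[0.6,-0.66,0,0],[0.91,-0.99,0,0],[0.91,-0.99,0,0]],
  ],
)

```text
time: 1.47
tcp_pos: [316.1, -398.3, 405.3]
tcp_rot: [3.141, -0.001, 0.302]
wrist_force: [-0.6, 1.2, 0.4]
gripper_width: 0.0
finger_force: 0.0
```

Request:
play_rows(
  targets=[
    [[0.3,-0.33,0,0],[0.6,-0.66,0,0],[0.91,-0.99,0,0],[0.91,-0.99,0,0]],
  ],
)

```text
time: 1.8
tcp_pos: [373.7, -276.9, 405.2]
tcp_rot: [3.141, -0.001, 0.302]
wrist_force: [-0.6, -0.4, 1.1]
gripper_width: -0.1
finger_force: 0.0
```

Request:
play_rows(
  targets=[
    [[0.3,-0.33,0,0],[0.6,-0.66,0,0],[0.91,-0.99,0,0],[0.91,-0.99,0,0]],
  ],
)

```text
time: 2.13
tcp_pos: [431.5, -155.4, 405.0]
tcp_rot: [-3.141, -0.001, 0.303]
wrist_force: [-0.5, -0.3, 0.4]
gripper_width: 0.0
finger_force: 0.0
```

Request:
play_rows(
  targets=[
    [[0.3,-0.33,0,0],[0.6,-0.66,0,0],[0.91,-0.99,0,0],[0.91,-0.99,0,0],[0.91,-0.99,0,0]],
  ],
)

```text
time: 2.55
tcp_pos: [488.8, -35.6, 404.5]
tcp_rot: [-3.141, 0.0, 0.303]
wrist_force: [-0.1, -1.2, -0.4]
gripper_width: 0.0
finger_force: 0.0
```

```bash
cat >> h.py <<'E'
from scipy.spatial.transform import Rotation as Ro
def wristT(s):
    T=np.eye(4);T[:3,:3]=Ro.from_euler("xyz",s["tcp_rot"]).as_matrix();T[:3,3]=s["tcp_pos"];return T
def wworld(s,px,z):
    p,f=K("wrist"); T=wristT(s)@np.array(p["mount"]); d=T[:3,:3]@np.array([(px[0]-p["cx"])/f,(px[1]-p["cy"])/f,1]); o=T[:3,3]
    return o+d*(z-o[2])/d[2]
def look(name):
    s=ctrl.state(); im,d=ctrl.snapshot("wrist"); cv2.imwrite(f"pics/{name}.png",im)
    print("t",s["time"],np.round(s["tcp_pos"],1),np.round(s["tcp_rot"],3),np.round(s["joint_pos"],2))
    for t,z in (("collar_center",38),("index_bar",42),("thumbscrew_center",26)):
        for q in ctrl.place_of("wrist",t)[:1]: print(t,round(q["score"],2),np.round(q["centre"]),np.round(wworld(s,q["centre"],z),1))
    return s,im,d
E
python3 -c "
from h import *
print(np.round(ctrl.camera_params('wrist')['mount'],3))
look('w1')"
```

```text
[[-1.0000e-03 -9.5900e-01 -2.8500e-01  7.1764e+01]
 [ 1.0000e+00 -1.0000e-03  0.0000e+00 -4.8400e-01]
 [-0.0000e+00 -2.8500e-01  9.5900e-01  3.0367e+01]
 [ 0.0000e+00  0.0000e+00  0.0000e+00  1.0000e+00]]
t 2.55 [488.8 -35.6 404.5] [-3.141  0.     0.303] [-0.12 -0.29  1.83  0.    1.61  1.14]
collar_center 0.7 [221.  86.] [542.   80.8  38. ]
index_bar 0.96 [213.  44.] [576.   95.1  42. ]
thumbscrew_center 0.65 [232.  84.] [546.4  74.5  26. ]
```

View pics/w1.png

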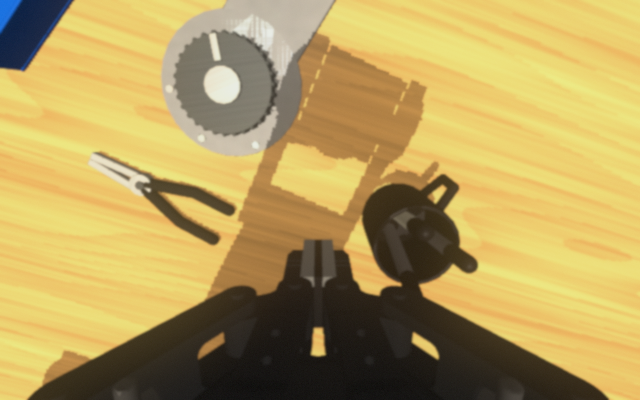

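The wrist picture shows the collar at about (224,84) with its bar at (214,46), the closed fingertips at (318,255), the pliers at (160,195) and the mug at (410,230). I'll fit the collar centre from depth and measure the tip size.

```bash
cat >> h.py <<'E'
def cloud(s,d):
    p,f=K("wrist"); T=wristT(s)@np.array(p["mount"]); v,u=np.mgrid[:400,:640]
    P=np.stack([(u-p["cx"])/f*d,(v-p["cy"])/f*d,d],-1); return P,P@T[:3,:3].T+T[:3,3]
def fitc(W,d,c,lo,hi,rmax):
    m=(d>0)&(W[...,2]>lo)&(W[...,2]<hi)&(np.hypot(W[...,0]-c[0],W[...,1]-c[1])<rmax)
    return m,cv2.minEnclosingCircle(W[m][:,:2].astype(np.float32))
E
python3 - <<'E'
from h import *
s,im,d=look('w1b'); P,W=cloud(s,d); c=(543,81)
for lo,hi,r in((33,46,65),(42.5,48,25)):
    m,cc=fitc(W,d,c,lo,hi,r); print(m.sum(),cc,W[m][:,2].mean())
M=np.array(ctrl.camera_params('wrist')['mount']); Tl=P@M[:3,:3].T+M[:3,3]
for z in (150,155,160,165,169):
    q=Tl[(d>0)&(abs(Tl[...,2]-z)<2.5)&(abs(Tl[...,0])<40)&(abs(Tl[...,1])<40)]
    if len(q): print(z,len(q),q.min(0).round(1),q.max(0).round(1))
print(d[255,310:330],d[240:262,312])
E
```

```text
t 2.75 [487.6 -38.6 404.7] [3.141 0.    0.299] [-0.13 -0.3   1.83 -0.    1.61  1.14]
collar_center 0.74 [231.  81.] [548.4  69.5  38. ]
index_bar 0.63 [211.  40.] [578.8  94.4  42. ]
8076 ((543.8092651367188, 79.11065673828125), 49.89680099487305) 39.244690833372445
1117 ((546.8924560546875, 80.90559387207031), 21.20836067199707) 44.324055630170136
150 384 [  5.3 -14.2 147.5] [ 11.2  13.  152.5]
155 340 [  5.4 -14.3 152.5] [ 11.   12.9 157.5]
160 281 [  5.6 -14.2 157.5] [ 11.   13.  162.5]
165 235 [  5.7 -13.4 162.5] [ 11.   12.2 167.4]
169 58 [  5.7 -12.  166.5] [ 10.7   6.  169.5]
[135.11568 134.76967 135.52669 134.83972 135.56616 134.75021 135.29214
 134.59581 134.9762  134.57298 134.89583 135.06941 134.99619 134.95024
 135.60974 135.64337 134.11507 133.38757 135.16014 135.39865] [149.0698  148.96326 146.69789 146.97664 144.79634 143.9057  144.3907
 142.48943 140.67096 140.54442 138.99252 137.13248 138.10294 137.36028
 135.9509  135.52669 133.7496  132.6458  132.44742 130.54886 130.06116
 128.63934]
```

Request:
play_rows(
  targets=[
    [[0.17,-0.19,0.3,0],[0.342,-0.382,0.65,0],[0.342,-0.382,1.0,0],[0.342,-0.382,1.0,0]],
  ],
)

```text
time: 3.28
tcp_pos: [508.2, 9.4, 298.0]
tcp_rot: [-3.139, 0.008, 0.301]
wrist_force: [-0.5, 0.3, -1.2]
gripper_width: 0.0
finger_force: 0.0
```

Request:
play_rows(
  targets=[
    [[0,0,0.3,0],[0,0,0.6,0],[0,0,0.85,0],[0,0,0.95,0],[0,0,0.95,0]],
  ],
)

```text
time: 3.7
tcp_pos: [509.0, 8.4, 209.1]
tcp_rot: [-3.141, 0.002, 0.299]
wrist_force: [-0.2, -0.5, 0.3]
gripper_width: -0.2
finger_force: 0.0
```

```bash
python3 - <<'E'
from h import *
s=ctrl.state();print(s["time"],s["tcp_pos"],s["tcp_rot"],s["wrist_force"])
im,d=ctrl.snapshot("side");cv2.imwrite("pics/s1.png",cv2.resize(im[120:300,180:420],None,fx=3,fy=3))
E
```

```text
3.7 [509.03327287   8.36342978 209.10458027] [-3.14092152e+00  2.27827924e-03  2.99028513e-01] [-0.24667667 -0.4957959   0.29460489]
```

View pics/s1.png

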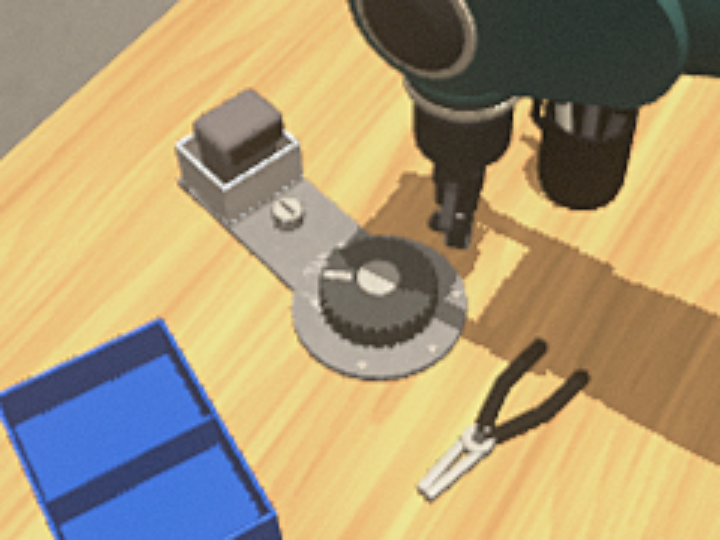

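The fingertip is clear on the mug side of the collar, over the plate. Next I go down and press in to find contact.

Request:
play_rows(
  targets=[
    [[0,0,0.08,0],[0,0,0.17,0],[0,0,0.17,0],[0.042,-0.042,0.17,0],[0.085,-0.085,0.17,0],[0.085,-0.085,0.17,0]],
  ],
)

```text
time: 4.25
tcp_pos: [515.5, 20.5, 193.3]
tcp_rot: [-3.142, -0.001, 0.3]
wrist_force: [-0.1, -0.4, -0.6]
gripper_width: 0.2
finger_force: 0.0
```

Request:
play_rows(
  targets=[
    [[0.014,-0.014,0,0],[0.014,-0.014,0,0]],
  ],
)

```text
time: 4.42
tcp_pos: [516.0, 21.7, 192.9]
tcp_rot: [3.142, -0.0, 0.3]
wrist_force: [-0.6, -0.5, -0.6]
gripper_width: 0.0
finger_force: 0.0
```

Request:
play_rows(
  targets=[
    [[0.014,-0.014,0,0],[0.014,-0.014,0,0]],
  ],
)

```text
time: 4.58
tcp_pos: [516.6, 23.1, 192.6]
tcp_rot: [3.141, 0.001, 0.3]
wrist_force: [-3.1, -2.6, 2.2]
gripper_width: -0.2
finger_force: 1.8
```

Request:
play_rows(
  targets=[
    [[0.01,-0.01,0,0],[0.01,-0.01,0,0]],
  ],
)

```text
time: 4.75
tcp_pos: [517.1, 24.1, 192.4]
tcp_rot: [3.141, 0.002, 0.3]
wrist_force: [-4.7, -6.1, 1.1]
gripper_width: -0.1
finger_force: 3.2
```

Request:
play_rows(
  targets=[
    [[0.05,0.049,0,0],[0.111,0.086,0,0],[0.176,0.113,0,0],[0.245,0.129,0,0],[0.315,0.135,0,0],[0.315,0.135,0,0]],
  ],
)

```text
time: 5.25
tcp_pos: [552.4, 18.8, 192.7]
tcp_rot: [3.136, 0.001, 0.299]
wrist_force: [3.5, -28.9, -2.4]
gripper_width: -0.0
finger_force: 14.3
```

```bash
cat >> h.py <<'E'
C=np.array([544.5,80.])
def bar():
    out=[]
    for n in ("scene","side","wrist"):
        s=ctrl.state(); ctrl.snapshot(n)
        for q in ctrl.place_of(n,"index_bar")[:2]:
            w=wworld(s,q["centre"],42) if n=="wrist" else toworld(n,q["centre"],42)
            v=w[:2]-C; out.append((n,round(q["score"],2),round(np.hypot(*v)),round(np.degrees(np.arctan2(v[1],v[0])))))
    print(ctrl.state()["time"],out)
E
python3 -c "
from h import *
bar()"
```

```text
5.55 [('scene', 0.94, 45, 68), ('side', 0.85, 36, 70), ('wrist', 0.88, 36, 72)]
```

The push works: the bar went from about 25° to 70°. Contact at the flat faces is at a larger radius than at the corners, so I'll shape the path and do one call per quadrant.

```bash
cat > plan.py <<'E'
import numpy as np
def quad(k,off=(0,0),RF=48,RC=45,hx=11,hy=13.6,start=None):
    a0=90-90*k
    sx,sy=[(1,1),(1,-1),(-1,-1),(-1,1)][k]   # quadrant of the tip centre
    pts=[]
    R=lambda a:RF-(RF-RC)*abs(np.sin(2*np.radians(a)))
    cen=lambda a:np.array([R(a)*np.cos(np.radians(a))+sx*hx,R(a)*np.sin(np.radians(a))+sy*hy])+off
    b=cen(a0); u=[(1,0),(0,-1),(-1,0),(0,1)][k]; L=2*hx if k%2==0 else 2*hy
    s=b-np.array(u)*L
    pts=[s+(b-s)*t for t in (1/3,2/3,1)]+[cen(a0-90*t/7) for t in range(1,8)]
    st=s if start is None else np.array(start)
    return [[float(round(v,3)) for v in (p-st)/100]+[0,0] for p in pts],pts[-1]
if __name__=="__main__":
    print(quad(0,start=(-11,58.6)))
    for k in (1,2,3,0): print(k,quad(k))
E
python3 plan.py
```

```text
([[0.073, 0.03, 0, 0], [0.147, 0.03, 0, 0], [0.22, 0.03, 0, 0], [0.324, 0.005, 0, 0], [0.418, -0.039, 0, 0], [0.501, -0.098, 0, 0], [0.572, -0.169, 0, 0], [0.631, -0.252, 0, 0], [0.675, -0.346, 0, 0], [0.7, -0.45, 0, 0]], array([59. , 13.6]))
1 ([[0.0, -0.091, 0, 0], [0.0, -0.181, 0, 0], [0.0, -0.272, 0, 0], [-0.025, -0.376, 0, 0], [-0.069, -0.47, 0, 0], [-0.128, -0.553, 0, 0], [-0.199, -0.624, 0, 0], [-0.282, -0.683, 0, 0], [-0.376, -0.727, 0, 0], [-0.48, -0.752, 0, 0]], array([ 11. , -61.6]))
2 ([[-0.073, 0.0, 0, 0], [-0.147, 0.0, 0, 0], [-0.22, 0.0, 0, 0], [-0.324, 0.025, 0, 0], [-0.418, 0.069, 0, 0], [-0.501, 0.128, 0, 0], [-0.572, 0.199, 0, 0], [-0.631, 0.282, 0, 0], [-0.675, 0.376, 0, 0], [-0.7, 0.48, 0, 0]], array([-59. , -13.6]))
3 ([[0.0, 0.091, 0, 0], [0.0, 0.181, 0, 0], [0.0, 0.272, 0, 0], [0.025, 0.376, 0, 0], [0.069, 0.47, 0, 0], [0.128, 0.553, 0, 0], [0.199, 0.624, 0, 0], [0.282, 0.683, 0, 0], [0.376, 0.727, 0, 0], [0.48, 0.752, 0, 0]], array([-11. ,  61.6]))
0 ([[0.073, 0.0, 0, 0], [0.147, 0.0, 0, 0], [0.22, 0.0, 0, 0], [0.324, -0.025, 0, 0], [0.418, -0.069, 0, 0], [0.501, -0.128, 0, 0], [0.572, -0.199, 0, 0], [0.631, -0.282, 0, 0], [0.675, -0.376, 0, 0], [0.7, -0.48, 0, 0]], array([59. , 13.6]))
```

Request:
play_rows(
  targets=[
    [[0.073,0.03,0,0],[0.147,0.03,0,0],[0.22,0.03,0,0],[0.324,0.005,0,0],[0.418,-0.039,0,0],[0.501,-0.098,0,0],[0.572,-0.169,0,0],[0.631,-0.252,0,0],[0.675,-0.346,0,0],[0.7,-0.45,0,0]],
  ],
)

```text
time: 6.38
tcp_pos: [605.6, 85.7, 192.9]
tcp_rot: [3.141, -0.001, 0.3]
wrist_force: [3.9, -1.1, -1.1]
gripper_width: 0.4
finger_force: 1.6
```

```bash
python3 -c "
from h import *
bar()"
```

```text
6.6833 [('scene', 0.6, 38, -174), ('side', 0.7, 50, 172)]
```

Request:
play_rows(
  targets=[
    [[0.0,-0.091,0,0],[0.0,-0.181,0,0],[0.0,-0.272,0,0],[-0.025,-0.376,0,0],[-0.069,-0.47,0,0],[-0.128,-0.553,0,0],[-0.199,-0.624,0,0],[-0.282,-0.683,0,0],[-0.376,-0.727,0,0],[-0.48,-0.752,0,0]],
  ],
)

```text
time: 7.52
tcp_pos: [535.8, 142.4, 192.7]
tcp_rot: [-3.142, 0.0, 0.3]
wrist_force: [1.9, 0.3, 0.3]
gripper_width: 0.1
finger_force: 0.6
```

```bash
python3 -c "
from h import *
bar()"
```

```text
7.8167 [('scene', 0.73, 44, -87), ('side', 0.85, 32, -112), ('wrist', 0.72, 40, -102)]
```

Request:
play_rows(
  targets=[
    [[-0.073,0.015,0,0],[-0.147,0.015,0,0],[-0.22,0.015,0,0],[-0.324,0.04,0,0],[-0.418,0.084,0,0],[-0.501,0.143,0,0],[-0.572,0.214,0,0],[-0.631,0.297,0,0],[-0.675,0.391,0,0],[-0.7,0.495,0,0]],
  ],
)

```text
time: 8.65
tcp_pos: [484.1, 73.4, 192.4]
tcp_rot: [-3.141, 0.003, 0.3]
wrist_force: [-9.1, 0.9, 3.5]
gripper_width: -0.0
finger_force: 3.9
```

```bash
python3 -c "
from h import *
bar()"
```

```text
8.95 [('scene', 0.98, 41, 20), ('side', 0.68, 47, 10), ('side', 0.56, 175, 147), ('wrist', 0.67, 38, 11)]
```

Request:
play_rows(
  targets=[
    [[0.0,0.091,0,0],[0.0,0.181,0,0],[0.0,0.272,0,0],[0.025,0.376,0,0],[0.069,0.47,0,0],[0.128,0.553,0,0],[0.199,0.624,0,0],[0.282,0.683,0,0],[0.376,0.727,0,0],[0.48,0.752,0,0]],
  ],
)

```text
time: 9.78
tcp_pos: [553.9, 15.9, 192.7]
tcp_rot: [3.141, -0.0, 0.299]
wrist_force: [-0.8, -0.3, 0.4]
gripper_width: 0.2
finger_force: 0.6
```

```bash
python3 -c "
from h import *
bar()"
```

```text
10.0833 [('scene', 0.75, 36, 122), ('side', 0.91, 47, 119), ('wrist', 0.98, 39, 119)]
```

Request:
play_rows(
  targets=[
    [[0.073,0.0,0,0],[0.147,0.0,0,0],[0.22,0.0,0,0],[0.324,-0.025,0,0],[0.418,-0.069,0,0],[0.501,-0.128,0,0],[0.572,-0.199,0,0],[0.631,-0.282,0,0],[0.675,-0.376,0,0],[0.7,-0.48,0,0]],
  ],
)

```text
time: 10.92
tcp_pos: [605.8, 84.2, 192.8]
tcp_rot: [3.141, -0.001, 0.3]
wrist_force: [3.9, -1.4, -1.7]
gripper_width: 0.1
finger_force: 1.9
```

```bash
python3 -c "
from h import *
bar()"
```

```text
11.2167 [('scene', 0.78, 38, -145), ('scene', 0.21, 130, 142), ('side', 0.63, 38, -153)]
```

Request:
play_rows(
  targets=[
    [[0.0,-0.091,0,0],[0.0,-0.181,0,0],[0.0,-0.272,0,0],[-0.025,-0.376,0,0],[-0.069,-0.47,0,0],[-0.128,-0.553,0,0],[-0.199,-0.624,0,0],[-0.282,-0.683,0,0],[-0.376,-0.727,0,0],[-0.48,-0.752,0,0]],
  ],
)

```text
time: 12.05
tcp_pos: [536.2, 141.0, 192.7]
tcp_rot: [-3.141, 0.0, 0.3]
wrist_force: [1.4, 8.0, 0.1]
gripper_width: 0.1
finger_force: 4.0
```

```bash
python3 -c "
from h import *
bar()"
```

```text
12.35 [('scene', 0.63, 39, -32), ('scene', 0.27, 9, 12), ('side', 0.63, 32, -45), ('wrist', 0.82, 38, -41)]
```

Request:
play_rows(
  targets=[
    [[-0.073,0.0,0,0],[-0.147,0.0,0,0],[-0.22,0.0,0,0],[-0.324,0.025,0,0],[-0.418,0.069,0,0],[-0.501,0.128,0,0],[-0.501,0.128,0,0]],
  ],
)

```text
time: 12.93
tcp_pos: [492.1, 112.3, 192.5]
tcp_rot: [3.141, 0.001, 0.299]
wrist_force: [0.8, -0.8, -0.5]
gripper_width: -0.0
finger_force: 0.0
```

```bash
python3 - <<'E'
from h import *
bar()
im,d=ctrl.snapshot("side");cv2.imwrite("pics/s2.png",cv2.resize(im[120:300,180:420],None,fx=3,fy=3))
E
```

```text
13.2333 [('scene', 0.93, 44, 20), ('side', 0.71, 35, 33), ('wrist', 0.6, 37, 23)]
```

View pics/s2.png

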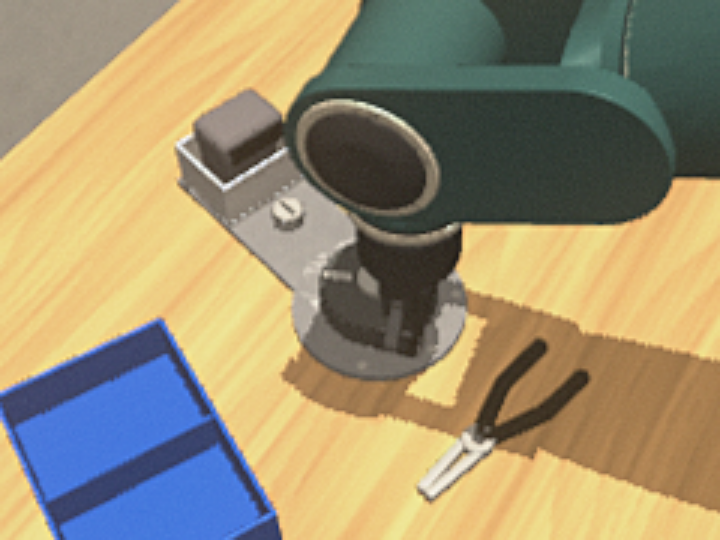

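The bar is back at (338,273), as in the earlier crop, and it has gone round twice. Pliers, tray and thumbscrew look unmoved. I'll back straight out, then go up.

Request:
play_rows(
  targets=[
    [[-0.06,-0.06,0,0],[-0.12,-0.12,0,0],[-0.12,-0.12,0,0],[-0.12,-0.12,-0.3,0],[-0.12,-0.12,-0.65,0],[-0.12,-0.12,-1.0,0],[-0.12,-0.12,-1.0,0],[-0.12,-0.12,-1.0,0]],
  ],
)

```text
time: 13.95
tcp_pos: [478.4, 121.8, 294.8]
tcp_rot: [3.141, -0.004, 0.3]
wrist_force: [-0.5, -0.4, -2.0]
gripper_width: 0.4
finger_force: 0.0
```

Request:
play_rows(
  targets=[
    [[-0.3,-0.2,-0.3,0],[-0.6,-0.4,-0.6,0],[-0.6,-0.4,-0.9,0],[-0.6,-0.4,-0.9,0],[-0.6,-0.4,-0.9,0],[-0.6,-0.4,-0.9,0]],
  ],
)

```text
time: 14.45
tcp_pos: [409.2, 142.1, 381.4]
tcp_rot: [3.142, 0.001, 0.3]
wrist_force: [-1.1, -0.3, -0.3]
gripper_width: -0.0
finger_force: 0.0
```

```bash
python3 - <<'E'
from h import *
bar()
im,d=ctrl.snapshot("side")
for t in ("mug","tray","pliers","index_bar","collar_center"): print(t,[(round(q["score"],2),np.round(q["centre"])) for q in ctrl.place_of("side",t)[:1]])
cv2.imwrite("pics/s3.png",cv2.resize(im[120:300,180:420],None,fx=3,fy=3))
E
```

```text
14.75 [('scene', 0.82, 38, 27), ('side', 0.64, 35, 20), ('wrist', 0.9, 35, 23)]
mug [(0.9, array([372., 177.]))]
tray [(0.63, array([229., 280.]))]
pliers [(0.63, array([337., 268.]))]
index_bar [(0.85, array([292., 213.]))]
collar_center [(0.58, array([303., 213.]))]
```

View pics/s3.png

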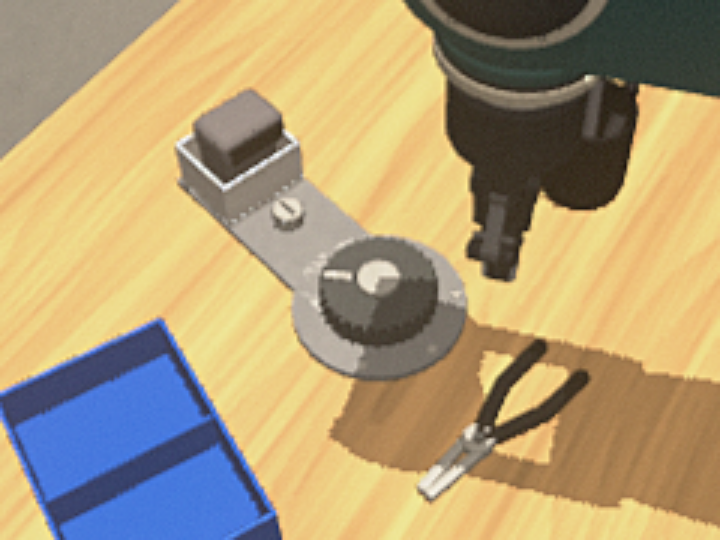

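The bar is at (337,274), as at the start. The thumbscrew, pliers and tray are unmoved and the arm is clear, so I'm handing in.

```bash
python3 -c "
from plant import ctrl
print(ctrl.close_job())"
```

```text
the job is handed in; nothing more can be done
None
```

I loosened the collar two full turns anticlockwise and handed the job in at about 15 s. In the pictures the index bar is back where it started to within about 5°, the thumbscrew, mug, tray and pliers look unmoved, and the arm is clear; the hand-in returned no verdict.

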